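# Put four spare parts into the nests cut for them

## Task

Put the four spares on the left of the table away: the tin, the microscope objective, the stepper motor and the slide box each go into the black nest whose yellow pocket matches its outline, upright and flat on the pocket floor. Leave the orange tape roll and the loose lens ring where they are.

Things in the scene. Friction and masses are not known exactly. Their poses are not given: they have to be found in the camera images.
- tin: All sizes in mm. round off-white tin of shims, 60 diameter, 24 tall, lying flat, loose, about 0.06 kg; straight sides, can be gripped across any diameter between 10 and 24 above its underside. Origin: centre of the underside, z up. Between the spares and the nests equipment stands up to 0.25 m high at x beyond about 0.57: carry things round in front of it.
- objective: spare microscope objective, white with a yellow-green ring, loose, standing upright, 31 widest diameter, 44 tall, about 0.12 kg; grip it across the diameter 10 to 30 above its underside. Origin: centre of the underside, z up.
- motor: spare stepper motor, loose, standing shaft up, black with light end plates, body 42 x 42 x 38 tall, shaft to 62, about 0.28 kg; a small connector on its -x side makes it 48 along x, 42 along y. Origin: centre of the underside of that 48 x 42 outline (shaft at x = +3), z up. Grip the body across y; the shaft fits between the fingers.
- slide_case: closed teal box of microscope slides with a pale label, loose, lying flat, 35 (x) x 85 (y) x 31 (z), about 0.09 kg; grip it across x. Origin: centre of the underside, z up, y along its length.
- tin_nest: fixed flat black plastic nest block lying on the table, 84 x 84 outside, 12 high, with one yellow-floored pocket round, 70 in diameter (the largest round pocket), 7 deep (pocket floor 5 above the table, 2 chamfer at the mouth). Origin: centre of the underside, directly under the pocket's centre; z up; for the tin.
- objective_nest: fixed flat black plastic nest block lying on the table, 58 x 58 outside, 12 high, with one yellow-floored pocket round, 42 in diameter (the small round pocket), 7 deep (pocket floor 5 above the table, 2 chamfer at the mouth). Origin: centre of the underside, directly under the pocket's centre; z up; for the objective.
- motor_nest: fixed flat black plastic nest block lying on the table, 74 (x) x 68 (y) outside, 12 high, with one yellow-floored pocket nearly square, 58 along x and 52 along y, 7 deep (pocket floor 5 above the table, 2 chamfer at the mouth). Origin: centre of the underside, directly under the pocket's centre; z up; for the motor with its x axis along the nest's x (either way round).
- slide_nest: fixed flat black plastic nest block lying on the table, 61 (x) x 109 (y) outside, 12 high, with one yellow-floored pocket long and rectangular, 45 along x and 95 along y, 7 deep (pocket floor 5 above the table, 2 chamfer at the mouth). Origin: centre of the underside, directly under the pocket's centre; z up; for the slide box, length along the nest's y (either way round).
- tape: bystander: orange roll of tape lying flat, 68 diameter, 12 tall, loose; leave it where it is. Origin: centre of the underside.
- lens_ring: bystander: lens in a flat black ring, 31 diameter, 9 tall, loose; leave it where it is. Origin: centre of the underside.
Not all that is in view belongs to the job. What is shaped like the objective but brown is not meant.

How it is judged:
At the end, for the whole second after the job is handed in: Tin, objective, motor and slide box each lie in their own nest: within 10 mm of the pocket's centre, underside 2 to 8 mm above the nest's underside (on the pocket floor), tilted less than 0.1 rad, and at rest (horizontal distance between tin and tin_nest below 0.01 m and z of tin in the frame of tin_nest between 0.002 and 0.008 m and angle between each of tin, objective, motor, slide_case's own z axis and vertical below 0.1 rad and linear speed of each of tin, objective, motor, slide_case below 0.02 m/s and horizontal distance between objective and objective_nest below 0.01 m and z of objective in the frame of objective_nest between 0.002 and 0.008 m and horizontal distance between motor and motor_nest below 0.01 m and z of motor in the frame of motor_nest between 0.002 and 0.008 m and horizontal distance between slide_case and slide_nest below 0.01 m and z of slide_case in the frame of slide_nest between 0.002 and 0.008 m); the robot touches nothing.
It fails at once if the orange tape roll is moved more than 15 mm (distance of tape from where it was at the start of the episode above 0.015 m).
It fails at once if the lens ring is moved more than 15 mm (distance of lens_ring from where it was at the start of the episode above 0.015 m).
It also fails if it takes over 128 s, if anything falls off the work surface, if the arm or the gripper's body presses on something with over 40 N, if the wrist force passes 120 N, or if a joint passes its speed limit or range.

## Robot

A 6-joint arm with a two-finger parallel gripper is mounted at the origin on a cart in front of the work surface, level with it; the furniture and walls round the work are solid. World frame = base frame: x ahead of the robot, y to its left, z up, the work surface at z = 0. Lengths are in m, angles in rad, forces in N, time in s.
With the tool pointing down it reaches from about 0.25 to 0.775 m from the base axis. Payload 4 kg.
Tool frame: the origin (TCP) lies at the very end of the fingers, on their centre line; the grasp point (between the pads) lies tcp_to_grasp behind it (tcp_to_grasp is the distance from the TCP to the grasp point, in m); z points along the fingers, y is the direction in which the jaws open and shut (so a half turn about z gives the same grasp; the last joint's range is limited). The gripper opens to 94 mm and grips with 3 to 60 N. Pads are 16 mm wide; open, the fingers measure 119 mm over their backs; the gripper's body (75 mm by 177 mm) begins 78 mm behind the grasp point.
Start: joints at [-1.428, 0.087, 1.371, -0, 1.684, -0.103], TCP at [0.134, -0.533, 0.206] pointing down, gripper open.
Joint ranges: [-3.1, 3.1], [-0.76, 2.03], [0.27, 2.55], [-1.08, 4.22], [0.17, 2.65], [-2.57, 2.57]. Speed limits (rad/s): [2.79, 2.79, 3.14, 3.14, 3.14, 3.14].

## Interface

Orientations are given as [roll, pitch, yaw] about the fixed x, y, z axes, in that order (R = Rz(yaw) Ry(pitch) Rx(roll)).
In Python, from bench import * gives the robot as it stands.
- The arm moves only by the tool play_rows, never from a script. Its argument "rows" is a list of rows, each a list of 3 entries, a list of its own where there are three numbers: the finger opening in cm, from 0 to 9.4, then the shift along the world's x, y, z in cm, then the turn, a rotation vector about the world's x, y, z in rad. A call has 1 to 8 rows; each row is the pose to reach, as a shift and turn from the pose commanded when the call began; what a row does not reach only later rows make up. A row lasts 1/12 s, in which the tool goes at most 41.7 mm and 7.16 degrees, less where a joint would pass 70% of its speed; a pose out of reach is approached as far as the arm can. A call with a gripper value outside its range is refused whole. The fingers move at their own pace and stop on an object; the grip force is fixed at half the most. Time passes only in rows, so rows that repeat a pose let the fingers close. It gives the time, the measured TCP pose, the force and the opening at its end, in the units of the state.
- get_obs(): the state, without advancing time (a new reading comes with each control period).
- snapshot(name): name is "scene" or "top" or "wrist"; returns a dict with "pixels" (400x640x3 uint8, red, green, blue), "fx", "fy", "cx", "cy" (pixels), "rvec" (rotation vector, rad) and "tvec" (3), from world to camera coordinates, as OpenCV has them. Camera axes: x right, y down, z forward; pixel columns grow to the right and rows downward; lengths in m; the calibration is good to about 2 mm. A picture is of the moment at which its call begins. There is no depth.
- close_job(): hands the job in, once; it reports no verdict.
Trained networks look in the newest picture that a camera, given by its name, has taken for a name from the list of things; names that differ only in an ending like _2 or _b are one class to them, and where a whole thing is asked for, a point or a joint stands for the part that bears it (a point fixed in the world has none). Each returns a list of dicts, best first, with "confidence" (0 to 1); they miss things now and then, are a little off and sometimes report something else, mostly with a low value. They report only what shows in the picture. A call takes as long as a camera call. They do not tell look-alikes from the thing itself.
- silhouettes(camera, label): "mask" (400x640 bool, what is visible of it) and "point" ([row, column] in pixels, amid what is visible of it).
The state is a dict: "time": time; "joint_positions": joint angles; "qvel": joint speeds; "joint_torque": joint torques, N m; "tool_pos": TCP position; "ee_rot": TCP orientation; "wrist_force": force on the tool from outside, world axes, zero at the start; "wrist_torque": the same for the moment, N m; "width": finger opening in m.
Only numpy, scipy, OpenCV 4.12 (cv2) and the standard library are available. Lean on these libraries where they do the work, as an engineer would, in place of code of your own. Each camera call takes 0.05 s, during which the arm holds its last target. There are 200 camera calls.

## Working session

There is one attempt and no reset: what is moved stays moved. The work goes in short steps, Python scripts to look and compute and a tool call to move; the robot and the scene stay as the last step left them, time stands still between calls to the robot, and variables do not carry over. Pictures are saved under pics/ and viewed, about 12 in all and at most 16, crops included, and the job is handed in when it is done.

Besides the shell and the picture viewer there is one more tool, called after ">>>" as name(argument=value, ...), one argument or row to a line, values as JSON. play_rows: Moves the arm, as the interface text tells. Its arguments: {"type":"object","properties":{"rows":{"type":"array"}},"required":["rows"]}

```bash
mkdir -p pics; ls
python3 - <<'E'
from bench import *
import cv2
o=get_obs();print({k:o[k] for k in("time","tool_pos","ee_rot","width")})
try: print(tcp_to_grasp)
except Exception as e: print(e)
for n in("top","scene"):
    s=snapshot(n);cv2.imwrite(f"pics/{n}0.png",s["pixels"][:,:,::-1]);print(n,s["fx"],s["fy"],s["cx"],s["cy"],s["rvec"],s["tvec"])
E
```

```text
pics
{'time': 0.0, 'tool_pos': array([ 0.13373476, -0.53294019,  0.20431432]), 'ee_rot': array([-3.13942688e+00, -2.18870361e-04,  2.45759242e-01]), 'width': 0.09385811720829576}
0.0188
top 362.2377534197206 362.2377534197206 317.3050100254525 201.01124741187414 [ 2.17896483 -1.99977075  0.22769218] [-0.08461708  0.53737898  0.88508049]
scene 427.8510307926546 427.8510307926546 319.7809289843559 204.74512196333743 [ 1.02632662 -2.40345664  1.04974118] [0.34801384 0.31438026 0.84952054]
```

View pics/top0.png

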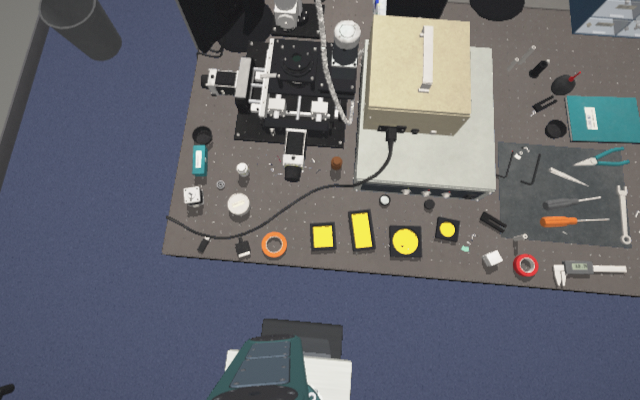

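View pics/scene0.png

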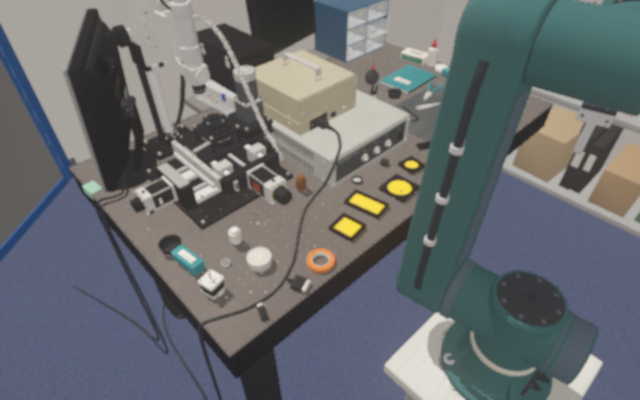

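Top view: motor (193,197), slide box (199,160), tin (238,205) and objective (242,170) are on the left. The tape is at (274,245). The nests are motor (322,237), slide (361,230), tin (405,241) and objective (447,230). A cable runs past the tin. Next I'll localise them all.

```bash
cat > h.py <<'E'
from bench import *
import cv2, numpy as np
H=dict(tin=.024,objective=.044,motor=.038,slide_case=.031,tin_nest=.012,objective_nest=.012,motor_nest=.012,slide_nest=.012,tape=.012,lens_ring=.009)
def back(s,uv,z):
    R=cv2.Rodrigues(np.array(s["rvec"]))[0];t=np.array(s["tvec"]);c=-R.T@t
    K=np.array([[s["fx"],0,s["cx"]],[0,s["fy"],s["cy"]],[0,0,1]])
    uv=np.atleast_2d(np.array(uv,float))
    d=(np.linalg.inv(K)@np.c_[uv,np.ones(len(uv))].T).T@R
    return c+d*((z-c[2])/d[:,2])[:,None]
def proj(s,P):
    K=np.array([[s["fx"],0,s["cx"]],[0,s["fy"],s["cy"]],[0,0,1]])
    return cv2.projectPoints(np.array(P,float).reshape(-1,1,3),np.array(s["rvec"]),np.array(s["tvec"]),K,None)[0].reshape(-1,2)
def hull_rect(s,m,z):
    "mask outline on plane z: centre (m), size (mm), angle of long side"
    cs=max(cv2.findContours(m.astype(np.uint8),cv2.RETR_EXTERNAL,cv2.CHAIN_APPROX_NONE)[0],key=cv2.contourArea).reshape(-1,2)
    P=back(s,cs,z)[:,:2]*1000
    (c,sz,a)=cv2.minAreaRect(P.astype(np.float32))
    if sz[0]<sz[1]: sz=sz[::-1];a-=90
    return np.round(c,1),np.round(sz,1),round(a,1)
E
python3 - <<'E'
from h import *
s=snapshot("top")
R=cv2.Rodrigues(s["rvec"])[0];print("cam",-R.T@s["tvec"])
for n,h in H.items():
    for d in silhouettes("top",n)[:3]:
        print(n,round(d["confidence"],2),np.array(d["point"]).round(),d["mask"].sum(),*hull_rect(s,d["mask"],h/2 if h>.02 else h))
E
```

```text
cam [ 0.3251565  -0.06239096  0.9847255 ]
tin 0.9 [206. 237.] 421 [525.4 177.2] [65.2 57.9] 50.9
objective 0.5 [170. 239.] 128 [624.3 177.9] [40.1 29.2] 39.1
motor 0.67 [194. 195.] 334 [535.  303.4] [57.3 52.4] 9.1
motor 0.45 [203. 236.] 400 [526. 175.] [62.5 57.6] 51.8
slide_case 0.65 [164. 197.] 419 [641.9 303.7] [89.6 41. ] 4.8
tin_nest 0.96 [238. 408.] 1016 [ 463.8 -282.5] [86.9 83.4] -85.1
objective_nest 0.96 [230. 445.] 501 [ 506.  -393.6] [61.2 60.6] 82.7
slide_nest 0.82 [230. 360.] 961 [ 484.7 -162. ] [113.6  66.4] 12.3
tape 0.86 [237. 272.] 363 [425.3  68.6] [67.3 64.6] 6.1
tape 0.51 [229. 363.] 898 [ 484.5 -163.2] [109.1  61.4] 11.3
tape 0.23 [173. 244.] 126 [626.1 180.1] [40.1 28.7] 32.8
lens_ring 0.43 [199. 385.] 77 [ 575.3 -221.9] [25.9 24.9] 2.7
```

>>> play_rows(
  rows=[
    [9.4,[30,26,10],[0,0,0]],
    [9.4,[30,26,10],[0,0,0]],
    [9.4,[30,26,10],[0,0,0]],
    [9.4,[30,26,10],[0,0,0]],
    [9.4,[30,26,10],[0,0,0]],
    [9.4,[30,26,10],[0,0,0]],
    [9.4,[30,26,10],[0,0,0]],
    [9.4,[30,26,10],[0,0,0]],
  ],
)

```text
time: 1.32
tool_pos: [0.3792, -0.3202, 0.2878]
ee_rot: [3.141, -0.0, 0.246]
wrist_force: [0.4, -0.8, -0.3]
width: 0.094
```

>>> play_rows(
  rows=[
    [9.4,[0,0,0],[0,0,0]],
    [9.4,[0,0,0],[0,0,0]],
    [9.4,[0,0,0],[0,0,0]],
    [9.4,[0,0,0],[0,0,0]],
  ],
)

```text
time: 1.65
tool_pos: [0.3772, -0.3225, 0.2863]
ee_rot: [-3.141, 0.001, 0.244]
wrist_force: [0.1, -0.1, -0.4]
width: 0.0939
```

```bash
cat > see.py <<'E'
import sys
from h import *
# see.py pic labels...
s=snapshot("wrist");R=cv2.Rodrigues(np.array(s["rvec"]))[0]
o=get_obs();print("tcp",o["tool_pos"].round(4),o["ee_rot"].round(3),"cam",(-R.T@s["tvec"]).round(3),"fwd",R[2].round(2),round(s["fx"]))
im=s["pixels"][:,:,::-1].copy()
for n in sys.argv[2:]:
    for d in silhouettes("wrist",n)[:2]:
        print(n,round(d["confidence"],2),np.array(d["point"]).round(),d["mask"].sum(),*hull_rect(s,d["mask"],H[n]))
cv2.imwrite(f"pics/{sys.argv[1]}.png",im)
E
python3 see.py w1 tin_nest objective_nest motor_nest slide_nest lens_ring
```

```text
tcp [ 0.377  -0.3226  0.2862] [-3.141e+00  1.000e-03  2.430e-01] cam [ 0.445 -0.306  0.467] fwd [-0.23 -0.06 -0.97] 285
tin_nest 0.95 [103. 309.] 3153 [ 467.6 -282.8] [85.1 84.3] 3.8
objective_nest 0.97 [100. 390.] 1522 [ 509.3 -394.8] [58.7 57.7] 83.9
slide_nest 0.94 [ 71. 235.] 3413 [ 488.  -164.7] [109.8  64.6] 11.0
lens_ring 0.91 [ 21. 285.] 441 [ 577.  -222.7] [30.7 30.3] 14.0
```

View pics/w1.png

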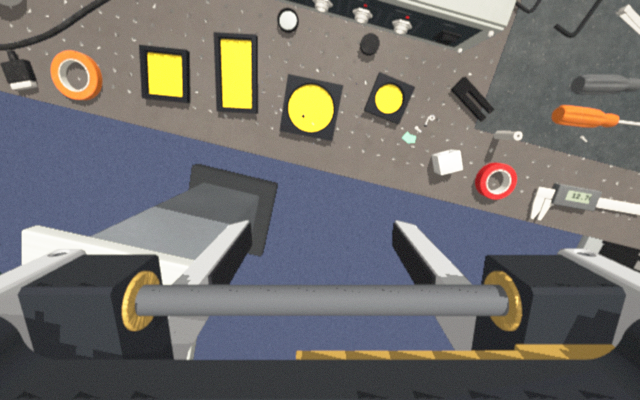

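The nests show in a row at rows 70–110: motor (165,74), slide (236,74), tin (311,107), objective (388,98). The tape is at (76,75) and the lens ring at (288,20). I'll write a render-and-compare pose fit and apply it to the yellow pockets.

```bash
cat > fit.py <<'E'
from h import *
from scipy.optimize import minimize
def circ(d,n=48): a=np.linspace(0,2*np.pi,n,False);return np.c_[np.cos(a),np.sin(a)]*d/2
def rect(a,b): return np.array([[-a,-b],[a,-b],[a,b],[-a,b]])/2.
SH=dict(tin_nest=circ(.070),objective_nest=circ(.042),motor_nest=rect(.058,.052),slide_nest=rect(.045,.095),
  tin=circ(.060),objective=circ(.031),motor=rect(.048,.042),slide_case=rect(.035,.085))
def poly(s,shape,q,z):
    c,n=np.cos(q[2]),np.sin(q[2]);P=shape@np.array([[c,n],[-n,c]])+q[:2]
    return proj(s,np.c_[P,np.full(len(P),z)])
def fill(p,hull=False):
    if hull: p=cv2.convexHull(p.astype(np.float32)).reshape(-1,2)
    m=np.zeros((400,640),np.float32);cv2.fillPoly(m,[np.round(p*256).astype(np.int32)],1.,cv2.LINE_8,8);return cv2.GaussianBlur(m,(0,0),1.)
def render(s,name,q,z0=0):
    sh=SH[name]
    if "nest" in name: return fill(poly(s,sh,q,.005))*fill(poly(s,sh,q,.010))
    return fill(np.r_[poly(s,sh,q,z0),poly(s,sh,q,z0+H[name])],True)
def fit(s,name,mask,q0,z0=0):
    M=cv2.GaussianBlur(mask.astype(np.float32),(0,0),1.);best=None
    rnd=SH[name].shape[0]>4
    f=lambda q:((render(s,name,[q[0],q[1],q0[2] if rnd else q[2]],z0)-M)**2).sum()/M.sum()
    d=np.array([[0,0,0],[.01,0,0],[0,.01,0],[0,0,.2]])
    r=minimize(f,q0,method="Nelder-Mead",options=dict(initial_simplex=np.array(q0)+d,xatol=1e-4,fatol=1e-5))
    return r.x,r.fun
def yellow(s):
    h=cv2.cvtColor(s["pixels"],cv2.COLOR_RGB2HSV);return cv2.inRange(h,(22,150,90),(38,255,255))>0
E
python3 - <<'E'
from fit import *
s=snapshot("wrist")
n,l=cv2.connectedComponents(yellow(s).astype(np.uint8))
for name,px in dict(motor_nest=(165,74),slide_nest=(236,74),tin_nest=(315,95),objective_nest=(388,98)).items():
    m=l==l[px[1],px[0]];c=back(s,[px],.005)[0]
    for a in((.1,) if "tin" in name or "obj" in name else (.1,.4,-.1)):
        q,e=fit(s,name,m,[c[0],c[1],a]);print(name,m.sum(),q.round(4),round(e,3))
E
```

```text
motor_nest 1484 [ 0.4615 -0.0589  0.1471] 0.011
motor_nest 1484 [ 0.4614 -0.0593  0.1553] 0.01
motor_nest 1484 [ 0.4617 -0.059   0.1482] 0.011
slide_nest 2117 [ 0.488  -0.1634 -1.3912] 0.007
slide_nest 2117 [ 0.488  -0.1628  1.7642] 0.01
slide_nest 2117 [ 0.4884 -0.1635 -1.3618] 0.012
tin_nest 1747 [ 0.4676 -0.2825  0.2998] 0.013
objective_nest 664 [ 0.5107 -0.3958  0.2202] 0.017
```

>>> play_rows(
  rows=[
    [9.4,[3,25,4],[0,0,0]],
    [9.4,[3,25,4],[0,0,0]],
    [9.4,[3,25,4],[0,0,0]],
    [9.4,[3,25,4],[0,0,0]],
    [9.4,[3,25,4],[0,0,0]],
    [9.4,[3,25,4],[0,0,0]],
    [9.4,[3,25,4],[0,0,0]],
    [9.4,[3,25,4],[0,0,0]],
  ],
)

```text
time: 2.67
tool_pos: [0.4084, -0.07, 0.3279]
ee_rot: [3.14, -0.002, 0.251]
wrist_force: [-0.3, -0.8, -0.4]
width: 0.0937
```

>>> play_rows(
  rows=[
    [9.4,[2,25,4],[0,0,0]],
    [9.4,[2,25,4],[0,0,0]],
    [9.4,[2,25,4],[0,0,0]],
    [9.4,[2,25,4],[0,0,0]],
    [9.4,[2,25,4],[0,0,0]],
    [9.4,[2,25,4],[0,0,0]],
    [9.4,[2,25,4],[0,0,0]],
    [9.4,[2,25,4],[0,0,0]],
  ],
)

```text
time: 3.33
tool_pos: [0.4288, 0.1786, 0.3661]
ee_rot: [3.141, 0.001, 0.248]
wrist_force: [0.1, -1.4, 0.4]
width: 0.0938
```

```bash
python3 see.py w2 tin objective motor slide_case motor_nest
```

```text
tcp [0.4288 0.1773 0.3661] [3.14e+00 2.00e-03 2.45e-01] cam [0.497 0.196 0.547] fwd [-0.23 -0.06 -0.97] 285
tin 0.75 [113. 334.] 956 [528.8 177.6] [58.9 57.9] 14.1
objective 0.6 [ 70. 503.] 464 [661.5 -69.9] [44.4 29.3] -62.2
motor 0.72 [ 86. 266.] 828 [536.1 299.6] [50.5 47.9] 14.3
slide_case 0.85 [ 23. 280.] 1160 [633.9 300.5] [76.7 37.9] 7.6
motor_nest 0.65 [177. 446.] 1483 [461.6 -58.7] [75.3 73.6] 8.5
motor_nest 0.57 [197. 619.] 1065 [ 510.4 -391.9] [71.3 60.4] 82.3
```

View pics/w2.png

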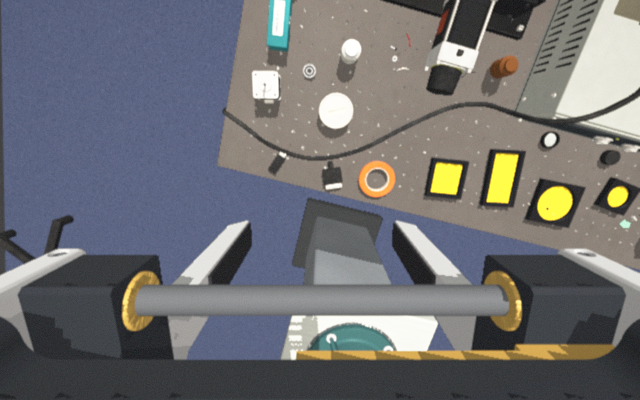

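All the spares show: slide box (280,22, cut off at the top), motor (266,85), objective (350,50), tin (336,110). The brown decoy is at (505,67), with camera gear near (445,75). I'll move closer for an accurate fit.

>>> play_rows(
  rows=[
    [9.4,[5,6,-5],[0,0,0]],
    [9.4,[5,6,-5],[0,0,0]],
    [9.4,[5,6,-5],[0,0,0]],
    [9.4,[5,6,-5],[0,0,0]],
  ],
)

```text
time: 3.97
tool_pos: [0.4782, 0.2379, 0.3128]
ee_rot: [3.141, 0.008, 0.246]
wrist_force: [-0.9, 0.0, 0.1]
width: 0.094
```

```bash
cat > objs.py <<'E'
import sys
from fit import *
Q=dict(tin=[.527,.177,.2],objective=[.625,.178,.2],motor=[.535,.301,.2],slide_case=[.64,.302,-1.4])
def run(names,tag):
    s=snapshot("wrist");cv2.imwrite(f"pics/{tag}.png",s["pixels"][:,:,::-1])
    ov=s["pixels"][:,:,::-1].copy()
    for n in names:
        for d in silhouettes("wrist",n):
            g=back(s,[d["point"][::-1]],H[n]/2)[0,:2]
            if np.hypot(*(g-Q[n][:2]))<.05:
                for a in ([0,1.57] if n=="motor" else [0]):
                    q,e=fit(s,n,d["mask"],[g[0],g[1],Q[n][2]+a]);print(n,round(d["confidence"],2),d["mask"].sum(),q.round(4),round(e,3))
                break
        else: print(n,"none")
        cv2.polylines(ov,[poly(s,SH[n],q,H[n]).round().astype(int)],True,(0,0,255),1)
    cv2.imwrite(f"pics/{tag}_ov.png",cv2.resize(ov[:260],None,fx=1.25,fy=1.25,interpolation=cv2.INTER_CUBIC))
    print("tcp",get_obs()["tool_pos"].round(4))
if __name__=="__main__": run(sys.argv[2:],sys.argv[1])
E
python3 objs.py w3 tin objective motor slide_case
```

```text
tin 0.95 1070 [0.5287 0.1779 0.2714] 0.025
objective 0.56 432 [0.6265 0.1777 0.2776] 0.06
motor 0.82 841 [0.5374 0.3033 0.2096] 0.078
motor 0.82 841 [0.5389 0.3022 1.8302] 0.092
slide_case 0.74 1456 [ 0.644   0.3041 -1.4563] 0.053
tcp [0.4781 0.2373 0.3193]
```

View pics/w3_ov.png

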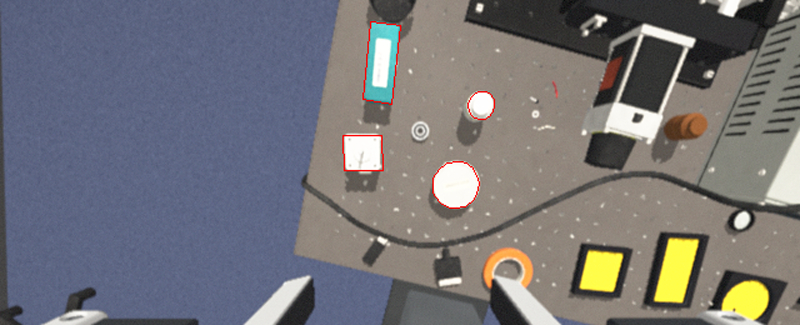

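>>> play_rows(
  rows=[
    [8.4,[5.1,-5.9,-10],[0,0,0]],
    [8.4,[5.1,-5.9,-20],[0,0,0]],
    [8.4,[5.1,-5.9,-20],[0,0,0]],
    [8.4,[5.1,-5.9,-20],[0,0,0]],
    [8.4,[5.1,-5.9,-20],[0,0,0]],
    [8.4,[5.1,-5.9,-20],[0,0,0]],
    [8.4,[5.1,-5.9,-20],[0,0,0]],
    [8.4,[5.1,-5.9,-20],[0,0,0]],
  ],
)

```text
time: 4.88
tool_pos: [0.5299, 0.1794, 0.1194]
ee_rot: [-3.141, -0.003, 0.245]
wrist_force: [0.5, 0.0, 0.3]
width: 0.0839
```

```bash
python3 objs.py w4 tin
```

```text
tin 0.6 2798 [0.5285 0.1771 0.271 ] 0.017
tcp [0.5311 0.1802 0.1213]
```

View pics/w4.png

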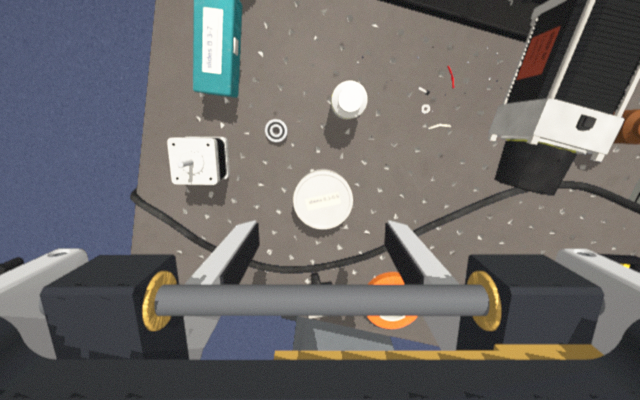

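The tin (322,200) sits centred between the fingers; the motor is at (196,161) and the objective at (349,100). Descending to grip the tin.

>>> play_rows(
  rows=[
    [8.4,[-0.2,-0.2,-4],[0,0,0]],
    [8.4,[-0.2,-0.2,-7.5],[0,0,0]],
    [8.4,[-0.2,-0.2,-10],[0,0,0]],
    [8.4,[-0.2,-0.2,-11],[0,0,0]],
    [8.4,[-0.2,-0.2,-11],[0,0,0]],
    [8.4,[-0.2,-0.2,-11],[0,0,0]],
  ],
)

```text
time: 5.48
tool_pos: [0.5287, 0.178, 0.0094]
ee_rot: [3.141, -0.004, 0.246]
wrist_force: [-0.3, 0.1, 0.9]
width: 0.084
```

>>> play_rows(
  rows=[
    [4,[0,0,0],[0,0,0]],
    [4,[0,0,0],[0,0,0]],
    [4,[0,0,0],[0,0,0]],
    [4,[0,0,0],[0,0,0]],
    [4,[0,0,0],[0,0,0]],
    [4,[0,0,0],[0,0,0]],
  ],
)

```text
time: 5.98
tool_pos: [0.5279, 0.1775, 0.0082]
ee_rot: [-3.142, -0.002, 0.246]
wrist_force: [0.2, -0.3, 4.7]
width: 0.0582
```

>>> play_rows(
  rows=[
    [4,[0,0,2],[0,0,0]],
    [4,[0,0,6],[0,0,0]],
    [4,[-3,0,10],[0,0,0]],
    [4,[-6,-2,13],[0,0,0]],
    [4,[-9,-6,15],[0,0,0]],
    [4,[-9,-10,15],[0,0,0]],
    [4,[-9,-14,15],[0,0,0]],
    [4,[-9,-18,15],[0,0,0]],
  ],
)

```text
time: 6.65
tool_pos: [0.4366, 0.0095, 0.158]
ee_rot: [3.14, -0.003, 0.248]
wrist_force: [1.7, -1.1, -0.0]
width: 0.0584
```

>>> play_rows(
  rows=[
    [4,[2,-28,0],[0,0,0]],
    [4,[2,-28,0],[0,0,0]],
    [4,[2,-28,0],[0,0,0]],
    [4,[2,-28,0],[0,0,0]],
    [4,[2,-28,0],[0,0,0]],
    [4,[2,-28,0],[0,0,0]],
    [4,[2,-28,0],[0,0,0]],
    [4,[2,-28,0],[0,0,0]],
  ],
)

```text
time: 7.32
tool_pos: [0.4565, -0.275, 0.1555]
ee_rot: [3.14, 0.002, 0.239]
wrist_force: [-0.5, 0.4, -0.9]
width: 0.058
```

```bash
cat > nest.py <<'E'
import sys
from fit import *
N=dict(motor_nest=[.4615,-.059,.148],slide_nest=[.488,-.1633,-1.385],tin_nest=[.4676,-.2825,.2],objective_nest=[.5107,-.3958,.2])
def refine(tag,names):
    s=snapshot("wrist");cv2.imwrite(f"pics/{tag}.png",s["pixels"][:,:,::-1])
    n,l=cv2.connectedComponents(yellow(s).astype(np.uint8))
    for name in names:
        u,v=proj(s,[N[name][0],N[name][1],.005])[0].round().astype(int)
        if not(0<=u<640 and 0<=v<400) or l[v,u]==0: print(name,"not seen",u,v);continue
        m=l==l[v,u];q,e=fit(s,name,m,N[name]);print(name,u,v,m.sum(),q.round(4),round(e,3))
    o=get_obs();print("tcp",o["tool_pos"].round(4),o["ee_rot"].round(3),o["width"])
refine(sys.argv[1],sys.argv[2:])
E
python3 nest.py w5 tin_nest slide_nest objective_nest motor_nest
```

```text
tin_nest 329 180 2105 [ 0.4699 -0.2827  0.3102] 0.276
slide_nest 232 138 3503 [ 0.4876 -0.1637 -1.3742] 0.007
objective_nest 432 167 1043 [ 0.5101 -0.3956  0.2841] 0.01
motor_nest 137 139 2412 [ 0.4611 -0.0589  0.1366] 0.008
tcp [ 0.4565 -0.272   0.1555] [-3.14e+00  2.00e-03  2.41e-01] 0.05783045161089838
```

View pics/w5.png

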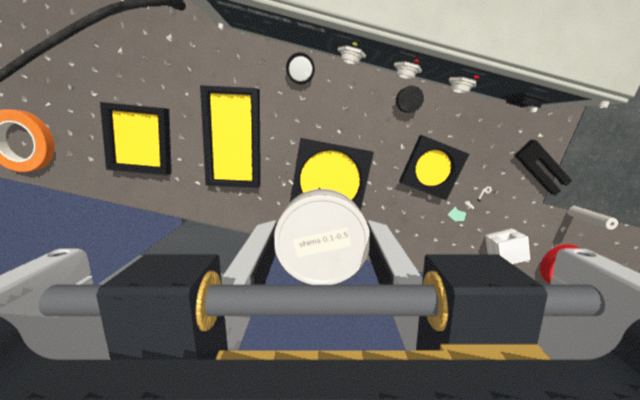

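The tin is held level, and the four pockets still fit as before. The tin pocket is just ahead at (329,180).

>>> play_rows(
  rows=[
    [4,[1.1,-0.9,-3],[0,0,0]],
    [4,[1.1,-0.9,-6],[0,0,0]],
    [4,[1.1,-0.9,-9],[0,0,0]],
    [4,[1.1,-0.9,-11.5],[0,0,0]],
    [4,[1.1,-0.9,-11.5],[0,0,0]],
    [4,[1.1,-0.9,-11.5],[0,0,0]],
    [4,[1.1,-0.9,-11.5],[0,0,0]],
  ],
)

```text
time: 7.95
tool_pos: [0.4693, -0.2783, 0.0434]
ee_rot: [3.14, -0.002, 0.247]
wrist_force: [-0.2, 0.9, -0.2]
width: 0.0583
```

Run:
```python
from bench import *
import numpy as np
for i in range(4):
    snapshot("wrist");o=get_obs();print(o["tool_pos"].round(4),o["width"].round(4))
```

```text
Traceback (most recent call last):
AttributeError: 'float' object has no attribute 'round'
```

```bash
cat > avg.py <<'E'
from h import *
a=[]
for i in range(5):
    snapshot("wrist");o=get_obs();a.append(np.r_[o["tool_pos"],o["ee_rot"][2]])
a=np.array(a);print(a.mean(0).round(4),a.std(0).round(4),round(o["width"],4),round(o["time"],1),o["joint_positions"].round(2))
E
python3 avg.py
```

```text
[ 0.4696 -0.2792  0.044   0.2461] [0.0003 0.0001 0.0005 0.0002] 0.0578 8.2 [-0.64  0.16  1.61 -0.    1.36  0.68]
```

>>> play_rows(
  rows=[
    [4,[-0.2,-0.35,-1],[0,0,0]],
    [4,[-0.2,-0.35,-2],[0,0,0]],
    [4,[-0.2,-0.35,-2.5],[0,0,0]],
    [4,[-0.2,-0.35,-2.9],[0,0,0]],
    [4,[-0.2,-0.35,-3.0],[0,0,0]],
    [4,[-0.2,-0.35,-3.0],[0,0,0]],
    [4,[-0.2,-0.35,-3.0],[0,0,0]],
  ],
)

```text
time: 8.83
tool_pos: [0.4652, -0.2813, 0.0128]
ee_rot: [-3.139, 0.002, 0.246]
wrist_force: [-5.5, 3.0, 10.6]
width: 0.0577
```

>>> play_rows(
  rows=[
    [8,[0,0,0],[0,0,0]],
    [8,[0,0,0],[0,0,0]],
    [8,[0,0,0],[0,0,0]],
    [8,[0,0,0],[0,0,0]],
    [8,[0,0,1],[0,0,0]],
    [8,[0,0,5],[0,0,0]],
    [8,[-2,1,9],[0,0,0]],
    [8,[-4,4,12],[0,0,0]],
  ],
)

```text
time: 9.5
tool_pos: [0.4303, -0.2488, 0.1279]
ee_rot: [3.141, -0.0, 0.244]
wrist_force: [0.4, -0.3, 2.0]
width: 0.0801
```

```bash
python3 - <<'E'
from fit import *
s=snapshot("wrist")
for d in silhouettes("wrist","tin")[:1]:
    for z in(.005,.012):
        q,e=fit(s,"tin",d["mask"],[.4676,-.2826,.2],z);print(z,d["confidence"],d["mask"].sum(),q.round(4),round(e,3))
E
python3 avg.py
```

```text
0.005 0.95 2914 [ 0.4659 -0.2825  0.4433] 0.009
0.012 0.95 2914 [ 0.4671 -0.2815  0.3117] 0.035
[ 0.43   -0.247   0.1256  0.2462] [0.0005 0.0001 0.002  0.0004] 0.0798 9.8 [-0.64 -0.    1.62  0.    1.52  0.69]
```

The tin fits best on the pocket floor, about 2 mm off centre. Before the objective, I'll check its clearance to the microscope camera.

Run:
```python
from h import *
s=snapshot("top")
for z in(.05,.1,.2): print(z,back(s,[(284,150),(284,178),(302,178),(236,140),(236,75),(205,135),(193,145)],z)[:,:2].round(3).tolist())
```

```text
0.05 [[0.681, 0.066], [0.601, 0.057], [0.606, 0.009], [0.699, 0.201], [0.899, 0.229], [0.707, 0.289], [0.675, 0.317]]
0.1 [[0.662, 0.059], [0.587, 0.051], [0.591, 0.005], [0.679, 0.187], [0.868, 0.213], [0.686, 0.27], [0.656, 0.297]]
0.2 [[0.624, 0.045], [0.557, 0.038], [0.561, -0.003], [0.639, 0.159], [0.807, 0.182], [0.646, 0.233], [0.619, 0.256]]
```

>>> play_rows(
  rows=[
    [8,[0,32,10],[0,0,0]],
    [8,[0,32,10],[0,0,0]],
    [8,[0,32,10],[0,0,0]],
    [8,[0,32,10],[0,0,0]],
    [8,[0,32,10],[0,0,0]],
    [8,[0,32,10],[0,0,0]],
    [8,[0,32,10],[0,0,0]],
    [8,[0,32,10],[0,0,0]],
  ],
)

```text
time: 10.57
tool_pos: [0.4297, 0.0724, 0.2243]
ee_rot: [-3.141, 0.003, 0.245]
wrist_force: [0.7, 0.1, -0.6]
width: 0.0805
```

>>> play_rows(
  rows=[
    [8,[8,10,0],[0,0,0]],
    [8,[8,10,0],[0,0,0]],
    [8,[8,10,0],[0,0,0]],
    [8,[8,10,0],[0,0,0]],
    [8,[8,10,0],[0,0,0]],
    [8,[8,10,0],[0,0,0]],
  ],
)

```text
time: 11.07
tool_pos: [0.5098, 0.1702, 0.2233]
ee_rot: [3.141, 0.004, 0.246]
wrist_force: [0.4, 0.4, 0.1]
width: 0.0798
```

```bash
python3 objs.py w6 objective motor slide_case;python3 avg.py
```

```text
objective 0.89 564 [0.6262 0.1786 0.3111] 0.06
motor 0.6 1427 [0.5383 0.3032 0.2712] 0.086
motor 0.6 1427 [0.5391 0.3019 1.7774] 0.083
slide_case none
tcp [0.5098 0.1694 0.2257]
[0.51   0.1698 0.2259 0.2445] [0.0001 0.0002 0.0001 0.0003] 0.0798 11.5 [ 0.22  0.06  1.36 -0.    1.72  1.54]
```

View pics/w6_ov.png

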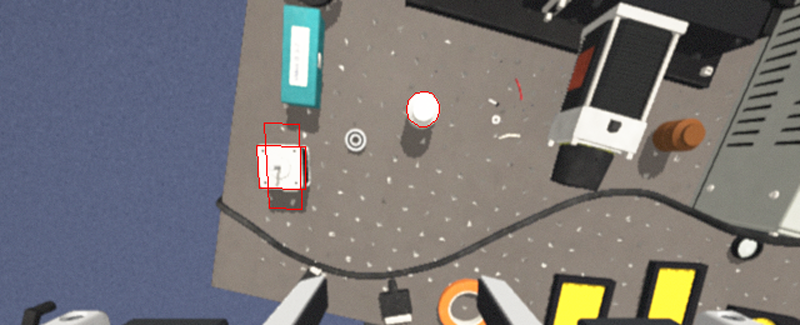

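>>> play_rows(
  rows=[
    [6,[4,0.9,-3],[0,0,0]],
    [6,[8,0.9,-6],[0,0,0]],
    [6,[11.6,0.9,-9],[0,0,0]],
    [6,[11.6,0.9,-12],[0,0,0]],
    [6,[11.6,0.9,-13],[0,0,0]],
    [6,[11.6,0.9,-13],[0,0,0]],
    [6,[11.6,0.9,-13],[0,0,0]],
    [6,[11.6,0.9,-13],[0,0,0]],
  ],
)

```text
time: 12.18
tool_pos: [0.627, 0.1799, 0.0975]
ee_rot: [3.141, -0.003, 0.246]
wrist_force: [0.2, 0.6, -0.2]
width: 0.0601
```

```bash
python3 objs.py w7 objective;python3 avg.py
```

```text
objective 0.93 1075 [0.6271 0.1782 0.3286] 0.125
tcp [0.6274 0.1801 0.0987]
[0.6269 0.18   0.0976 0.2461] [0.0003 0.0001 0.0007 0.    ] 0.06 12.5 [ 0.19  0.35  1.27 -0.    1.52  1.52]
```

View pics/w7.png

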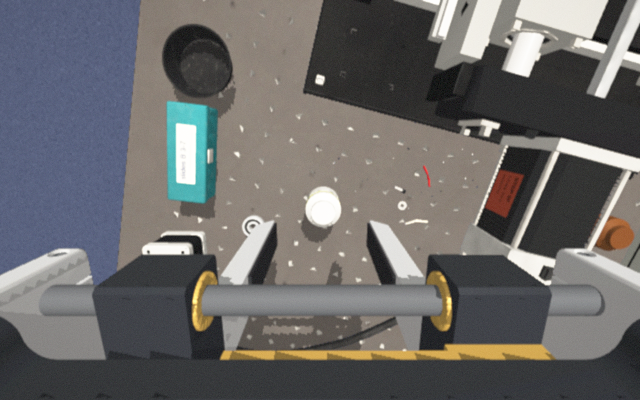

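The objective (322,207) is between the fingers and the camera housing is well to the right. Descending.

>>> play_rows(
  rows=[
    [6,[0,-0.15,-3],[0,0,0]],
    [6,[0,-0.15,-6],[0,0,0]],
    [6,[0,-0.15,-8],[0,0,0]],
    [6,[0,-0.15,-8.7],[0,0,0]],
    [6,[0,-0.15,-8.7],[0,0,0]],
    [6,[0,-0.15,-8.7],[0,0,0]],
  ],
)

```text
time: 13.03
tool_pos: [0.6267, 0.1783, 0.009]
ee_rot: [3.141, -0.001, 0.246]
wrist_force: [0.2, 0.2, 0.5]
width: 0.0597
```

>>> play_rows(
  rows=[
    [1,[0,0,0],[0,0,0]],
    [1,[0,0,0],[0,0,0]],
    [1,[0,0,0],[0,0,0]],
    [1,[0,0,0],[0,0,0]],
    [1,[0,0,0],[0,0,0]],
    [1,[0,0,0],[0,0,0]],
  ],
)

```text
time: 13.53
tool_pos: [0.6267, 0.1783, 0.0091]
ee_rot: [3.142, -0.001, 0.246]
wrist_force: [0.0, 0.2, 1.9]
width: 0.0298
```

```bash
python3 avg.py
```

```text
[0.6267 0.1783 0.0091 0.2458] [0. 0. 0. 0.] 0.0305 13.8 [0.19 0.42 1.37 0.   1.36 1.52]
```

>>> play_rows(
  rows=[
    [1,[0,0,2],[0,0,0]],
    [1,[0,0,6],[0,0,0]],
    [1,[-3,0,9],[0,0,0]],
    [1,[-7,0,11],[0,0,0]],
    [1,[-11,0,12],[0,0,0]],
    [1,[-15,0,13],[0,0,0]],
    [1,[-19,0,13],[0,0,0]],
    [1,[-19,-4,13],[0,0,0]],
  ],
)

```text
time: 14.45
tool_pos: [0.4293, 0.1447, 0.1378]
ee_rot: [-3.136, 0.003, 0.259]
wrist_force: [2.0, -0.7, -1.5]
width: 0.0304
```

>>> play_rows(
  rows=[
    [1,[0,-33,0],[0,0,0]],
    [1,[0,-33,0],[0,0,0]],
    [1,[0,-33,0],[0,0,0]],
    [1,[0,-33,0],[0,0,0]],
    [1,[0,-33,0],[0,0,0]],
    [1,[0,-33,0],[0,0,0]],
    [1,[0,-33,0],[0,0,0]],
    [1,[0,-33,0],[0,0,0]],
  ],
)

```text
time: 15.12
tool_pos: [0.4351, -0.194, 0.1372]
ee_rot: [-3.141, 0.001, 0.245]
wrist_force: [0.8, 0.8, -2.4]
width: 0.03
```

>>> play_rows(
  rows=[
    [1,[7,-20,0],[0,0,0]],
    [1,[7,-20,0],[0,0,0]],
    [1,[7,-20,0],[0,0,0]],
    [1,[7,-20,0],[0,0,0]],
    [1,[7,-20,0],[0,0,0]],
    [1,[7,-20,0],[0,0,0]],
    [1,[7,-20,0],[0,0,0]],
  ],
)

```text
time: 15.7
tool_pos: [0.5054, -0.3935, 0.1348]
ee_rot: [-3.138, 0.003, 0.243]
wrist_force: [0.1, 0.4, -0.6]
width: 0.0302
```

```bash
python3 nest.py w8 objective_nest slide_nest; python3 avg.py
```

```text
objective_nest 325 187 1159 [ 0.5102 -0.3949  0.2932] 0.013
slide_nest 112 156 3601 [ 0.4875 -0.1624 -1.3742] 0.005
tcp [ 0.5054 -0.3918  0.1358] [-3.138e+00  2.000e-03  2.450e-01] 0.030275222597111164
[ 0.506  -0.3904  0.1382  0.2468] [0.0002 0.0002 0.0008 0.0006] 0.0303 16.0 [-0.75  0.31  1.25  0.    1.59  0.58]
```

>>> play_rows(
  rows=[
    [1,[0.4,-0.5,-4],[0,0,0]],
    [1,[0.4,-0.5,-7],[0,0,0]],
    [1,[0.4,-0.5,-9.5],[0,0,0]],
    [1,[0.4,-0.5,-9.5],[0,0,0]],
    [1,[0.4,-0.5,-9.5],[0,0,0]],
    [1,[0.4,-0.5,-9.5],[0,0,0]],
  ],
)

```text
time: 16.5
tool_pos: [0.5113, -0.3971, 0.0457]
ee_rot: [3.138, -0.002, 0.247]
wrist_force: [0.0, -0.6, -1.0]
width: 0.0303
```

```bash
python3 avg.py
python3 - <<'E'
from h import *
s=snapshot("wrist");cv2.imwrite("pics/w9.png",s["pixels"][100:330,180:480,::-1])
E
```

```text
[ 0.5115 -0.3978  0.0463  0.2461] [0.0002 0.0001 0.0004 0.0002] 0.0302 16.8 [-0.75  0.38  1.35 -0.    1.42  0.58]
```

View pics/w9.png

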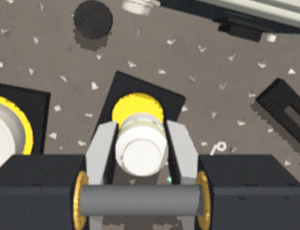

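The objective hangs over its pocket, with the yellow showing just ahead of it at crop (137,105). Lowering and releasing.

>>> play_rows(
  rows=[
    [1,[-0.1,0.25,-1.2],[0,0,0]],
    [1,[-0.1,0.25,-2.2],[0,0,0]],
    [1,[-0.1,0.25,-2.8],[0,0,0]],
    [1,[-0.1,0.25,-3.2],[0,0,0]],
    [1,[-0.1,0.25,-3.2],[0,0,0]],
    [1,[-0.1,0.25,-3.2],[0,0,0]],
  ],
)

```text
time: 17.3
tool_pos: [0.5085, -0.3935, 0.0135]
ee_rot: [-3.14, 0.001, 0.246]
wrist_force: [-5.0, 4.6, 12.8]
width: 0.0305
```

```bash
python3 avg.py
```

```text
[ 0.5085 -0.3935  0.0135  0.2459] [0. 0. 0. 0.] 0.0305 17.6 [-0.75  0.4   1.38  0.    1.36  0.58]
```

>>> play_rows(
  rows=[
    [6,[0,0,0],[0,0,0]],
    [6,[0,0,0],[0,0,0]],
    [6,[0,0,0],[0,0,0]],
    [6,[0,0,0],[0,0,0]],
    [6,[0,0,2],[0,0,0]],
    [6,[0,0,6],[0,0,0]],
    [6,[-2,2,10],[0,0,0]],
    [6,[-4,4,13],[0,0,0]],
  ],
)

```text
time: 18.22
tool_pos: [0.4722, -0.3571, 0.1358]
ee_rot: [-3.139, 0.001, 0.245]
wrist_force: [-1.0, -0.9, 0.7]
width: 0.0604
```

```bash
cat > placed.py <<'E'
import sys
from fit import *
N=dict(tin=[.4676,-.2826,.2],objective=[.5103,-.3953,.2],motor=[.4613,-.059,.145],slide_case=[.4876,-.163,-1.38])
s=snapshot("wrist");cv2.imwrite(f"pics/{sys.argv[1]}.png",s["pixels"][:,:,::-1])
for n in sys.argv[2:]:
    for d in silhouettes("wrist",n):
        g=back(s,[d["point"][::-1]],.02)[0,:2]
        if np.hypot(*(g-N[n][:2]))<.05:
            for z in(.005,.012):
                q,e=fit(s,n,d["mask"],N[n],z);print(n,z,round(d["confidence"],2),d["mask"].sum(),q.round(4),"off mm",(1000*(q[:2]-N[n][:2])).round(1),round(e,3))
            break
    else: print(n,"none")
E
python3 placed.py w10 objective tin; python3 avg.py
```

```text
objective 0.005 0.71 2136 [ 0.5269 -0.3809  0.0637] off mm [16.6 14.4] 0.7
objective 0.012 0.71 2136 [ 0.5271 -0.3809  0.0488] off mm [16.8 14.4] 0.705
tin 0.005 0.87 2835 [ 0.4657 -0.2816  0.279 ] off mm [-1.9  1. ] 0.006
tin 0.012 0.87 2835 [ 0.4672 -0.2828  0.2958] off mm [-0.4 -0.2] 0.025
[ 0.4719 -0.3569  0.1341  0.2459] [0.0003 0.0001 0.0013 0.0001] 0.06 18.6 [-0.74  0.21  1.38  0.    1.56  0.58]
```

View pics/w10.png

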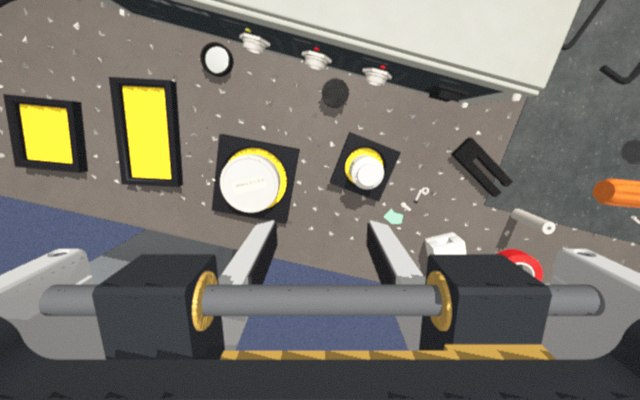

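Both are seated: tin (250,183), objective (367,170) with an even yellow rim. Now the motor. I'll put the camera nearly straight above it to find the connector.

>>> play_rows(
  rows=[
    [7,[-3,34,6],[0,0,0]],
    [7,[-3,34,6],[0,0,0]],
    [7,[-3,34,6],[0,0,0]],
    [7,[-3,34,6],[0,0,0]],
    [7,[-3,34,6],[0,0,0]],
    [7,[-3,34,6],[0,0,0]],
    [7,[-3,34,6],[0,0,0]],
    [7,[-3,34,6],[0,0,0]],
  ],
)

```text
time: 19.28
tool_pos: [0.4428, -0.0288, 0.1925]
ee_rot: [-3.14, 0.003, 0.245]
wrist_force: [1.1, 0.6, -0.3]
width: 0.07
```

>>> play_rows(
  rows=[
    [7,[4,31,0],[0,0,0]],
    [7,[4,31,0],[0,0,0]],
    [7,[4,31,0],[0,0,0]],
    [7,[4,31,0],[0,0,0]],
    [7,[4,31,0],[0,0,0]],
    [7,[4,31,0],[0,0,0]],
    [7,[4,31,0],[0,0,0]],
    [7,[4,31,0],[0,0,0]],
  ],
)

```text
time: 19.95
tool_pos: [0.483, 0.2837, 0.1912]
ee_rot: [-3.141, 0.004, 0.249]
wrist_force: [-0.1, 0.3, 0.0]
width: 0.0697
```

```bash
python3 objs.py w11 motor slide_case;python3 avg.py
python3 - <<'E'
from h import *
im=cv2.imread("pics/w11.png");s=snapshot("wrist")
u,v=proj(s,[.538,.3025,.038])[0].astype(int);print(u,v)
cv2.imwrite("pics/w11c.png",cv2.resize(im[max(v-60,0):v+60,u-70:u+70],None,fx=5,fy=5,interpolation=cv2.INTER_CUBIC))
E
```

```text
motor 0.65 1472 [0.5377 0.3029 0.245 ] 0.06
motor 0.65 1472 [0.5387 0.3032 1.8141] 0.106
slide_case 0.95 2590 [ 0.648   0.3044 -1.4291] 0.027
tcp [0.4831 0.2805 0.1913]
[0.4835 0.2784 0.1929 0.2448] [0.0002 0.0005 0.0007 0.0011] 0.0698 20.4 [ 0.42  0.11  1.37 -0.    1.66  1.75]
311 136
```

View pics/w11c.png

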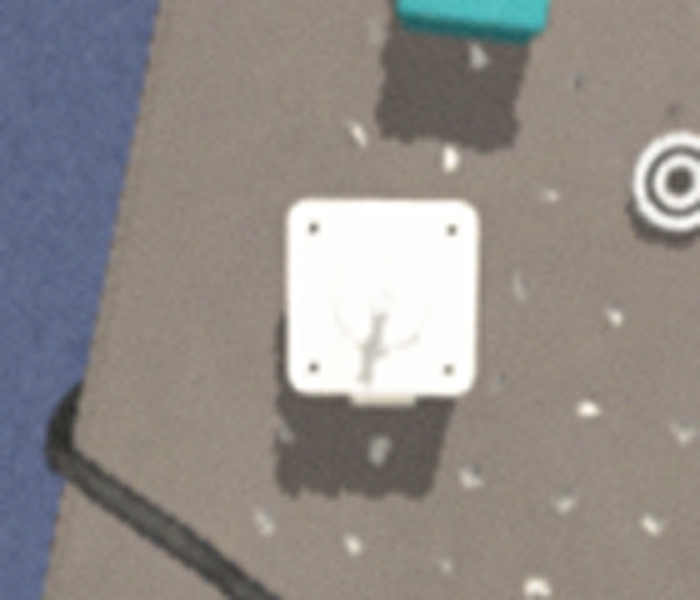

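The connector is on the image-bottom side, at crop (383,400). So the motor's x axis points away from the robot at yaw about 0.245, matching the present jaw yaw. The shaft is at crop (382,297).

Run:
```python
from h import *
s=snapshot("wrist")
u0,v0=311-70,136-60
P=lambda x,y,z:back(s,[(u0+x/5,v0+y/5)],z)[0,:2].round(4)
print("centre",P(382,297,.038));a,b=P(313,228,.038),P(313,368,.038);c,d=P(452,230,.038),P(450,370,.038)
print([np.arctan2(*(p-q)[::-1]).round(3) for p,q in((a,b),(c,d))],np.arctan2(*(a-c)[::-1]).round(3)-1.5708, (a+b+c+d)/4)
```

```text
centre [0.5413 0.2967]
[np.float64(0.23), np.float64(0.239)] 0.23219999999999996 [0.54065  0.296575]
```

>>> play_rows(
  rows=[
    [7,[5.7,2.4,-4],[0,0,0]],
    [7,[5.7,2.4,-8],[0,0,0]],
    [7,[5.7,2.4,-8],[0,0,0]],
    [7,[5.7,2.4,-8],[0,0,0]],
    [7,[5.7,2.4,-8],[0,0,0]],
  ],
)

```text
time: 20.87
tool_pos: [0.5399, 0.3024, 0.1125]
ee_rot: [3.141, 0.004, 0.245]
wrist_force: [-0.1, 0.1, 0.4]
width: 0.0706
```

```bash
python3 avg.py
```

```text
[0.5412 0.3035 0.1164 0.2454] [0.0003 0.0003 0.0008 0.0003] 0.0697 21.1 [ 0.42  0.27  1.33 -0.    1.53  1.75]
```

```bash
python3 objs.py w12 motor; python3 avg.py
python3 - <<'E'
import cv2
im=cv2.imread("pics/w12.png");cv2.imwrite("pics/w12c.png",cv2.resize(im[80:330,180:460],None,fx=2.4,fy=2.4,interpolation=cv2.INTER_CUBIC))
E
```

```text
motor 0.87 2169 [0.5393 0.3031 0.2273] 0.108
motor 0.87 2169 [0.5385 0.3037 1.8171] 0.106
tcp [0.541  0.3037 0.116 ]
[0.5407 0.3036 0.1147 0.2459] [0.0001 0.0001 0.0005 0.    ] 0.0701 21.5 [ 0.42  0.27  1.34 -0.    1.53  1.75]
```

View pics/w12c.png

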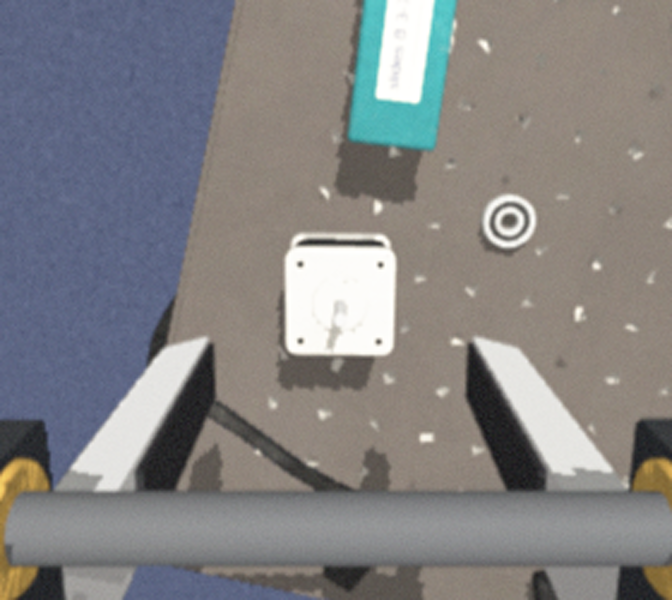

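Run:
```python
from h import *
s=snapshot("wrist");print(back(s,[(321.7,206.3)],.038),get_obs()["tool_pos"])
```

```text
[[0.53851846 0.30229779 0.038     ]] [0.54051446 0.30348012 0.11394527]
```

>>> play_rows(
  rows=[
    [7,[-0.1,-0.1,-4],[0,0,0]],
    [7,[-0.1,-0.1,-7.5],[0,0,0]],
    [7,[-0.1,-0.1,-9.5],[0,0,0]],
    [7,[-0.1,-0.1,-10.4],[0,0,0]],
    [7,[-0.1,-0.1,-10.4],[0,0,0]],
    [7,[-0.1,-0.1,-10.4],[0,0,0]],
  ],
)

```text
time: 22.02
tool_pos: [0.54, 0.3027, 0.0104]
ee_rot: [-3.142, -0.001, 0.246]
wrist_force: [0.9, 0.2, 0.7]
width: 0.0701
```

>>> play_rows(
  rows=[
    [2,[0,0,0],[0,0,0]],
    [2,[0,0,0],[0,0,0]],
    [2,[0,0,0],[0,0,0]],
    [2,[0,0,0],[0,0,0]],
    [2,[0,0,0],[0,0,0]],
    [2,[0,0,0],[0,0,0]],
  ],
)

```text
time: 22.52
tool_pos: [0.5401, 0.303, 0.011]
ee_rot: [-3.141, -0.002, 0.246]
wrist_force: [-0.2, 0.9, 3.4]
width: 0.0423
```

```bash
python3 avg.py
```

```text
[0.5401 0.303  0.011  0.2458] [0. 0. 0. 0.] 0.0423 22.8 [0.42 0.35 1.46 0.   1.34 1.74]
```

>>> play_rows(
  rows=[
    [2,[0,0,2],[0,0,0]],
    [2,[0,0,6],[0,0,0]],
    [2,[-3,-1,10],[0,0,0]],
    [2,[-6,-4,12],[0,0,0]],
    [2,[-8,-8,12],[0,0,0]],
    [2,[-8,-12,12],[0,0,0]],
    [2,[-8,-16,12],[0,0,-0.05]],
    [2,[-8,-20,12],[0,0,-0.1]],
  ],
)

```text
time: 23.43
tool_pos: [0.4578, 0.1085, 0.1289]
ee_rot: [3.141, 0.002, 0.145]
wrist_force: [1.8, 0.0, -2.2]
width: 0.0422
```

>>> play_rows(
  rows=[
    [2,[0,-16,0],[0,0,0]],
    [2,[0,-16,0],[0,0,0]],
    [2,[0,-16,0],[0,0,0]],
    [2,[0,-16,0],[0,0,0]],
    [2,[0,-16,0],[0,0,0]],
    [2,[0,-16,0],[0,0,0]],
    [2,[0,-16,0],[0,0,0]],
  ],
)

```text
time: 24.02
tool_pos: [0.4588, -0.0496, 0.1287]
ee_rot: [-3.14, 0.002, 0.145]
wrist_force: [0.1, -0.0, -3.4]
width: 0.0423
```

```bash
python3 avg.py; python3 nest.py w13 motor_nest slide_nest
```

```text
[ 0.4593 -0.0487  0.1293  0.1476] [0.0002 0.0002 0.0003 0.0006] 0.0424 24.3 [-0.23 -0.08  1.69 -0.    1.53  1.19]
motor_nest 331 192 1704 [ 0.465  -0.0599  0.2284] 0.399
slide_nest 429 182 3626 [ 0.4881 -0.1638 -1.3714] 0.004
tcp [ 0.4596 -0.0488  0.1297] [3.142 0.    0.148] 0.04234168737275007
```

>>> play_rows(
  rows=[
    [2,[0.45,-0.95,-3],[0,0,0]],
    [2,[0.45,-0.95,-6],[0,0,0]],
    [2,[0.45,-0.95,-8],[0,0,0]],
    [2,[0.45,-0.95,-8],[0,0,0]],
    [2,[0.45,-0.95,-8],[0,0,0]],
    [2,[0.45,-0.95,-8],[0,0,0]],
  ],
)

```text
time: 24.82
tool_pos: [0.4653, -0.0593, 0.0514]
ee_rot: [3.141, -0.002, 0.147]
wrist_force: [0.0, 0.3, -2.1]
width: 0.0416
```

```bash
python3 avg.py
python3 - <<'E'
from h import *
s=snapshot("wrist");cv2.imwrite("pics/w14.png",s["pixels"][100:330,180:480,::-1])
E
```

```text
[ 0.4656 -0.0596  0.0519  0.1462] [0.0002 0.0001 0.0003 0.0002] 0.0422 25.1 [-0.25 -0.01  1.78 -0.    1.36  1.18]
```

View pics/w14.png

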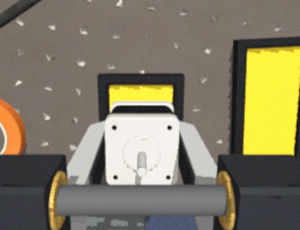

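The motor is held squarely over its nest, with the yellow showing evenly left and right at crop (142,95). Lowering and releasing.

>>> play_rows(
  rows=[
    [2,[-0.15,0.1,-1.2],[0,0,0]],
    [2,[-0.15,0.1,-2.2],[0,0,0]],
    [2,[-0.15,0.1,-3],[0,0,0]],
    [2,[-0.15,0.1,-3.5],[0,0,0]],
    [2,[-0.15,0.1,-3.6],[0,0,0]],
    [2,[-0.15,0.1,-3.6],[0,0,0]],
    [2,[-0.15,0.1,-3.6],[0,0,0]],
  ],
)

```text
time: 25.7
tool_pos: [0.4618, -0.0582, 0.0157]
ee_rot: [-3.141, 0.002, 0.146]
wrist_force: [-8.4, 1.1, 11.6]
width: 0.0419
```

```bash
python3 avg.py
```

```text
[ 0.4619 -0.0583  0.0157  0.1459] [0. 0. 0. 0.] 0.0422 25.9 [-0.25  0.02  1.83 -0.    1.29  1.18]
```

>>> play_rows(
  rows=[
    [6.5,[0,0,0],[0,0,0]],
    [6.5,[0,0,0],[0,0,0]],
    [6.5,[0,0,0],[0,0,0]],
    [6.5,[0,0,0],[0,0,0]],
    [6.5,[0,0,3],[0,0,0]],
    [6.5,[0,0,7],[0,0,0]],
    [6.5,[0,0,11],[0,0,0]],
    [6.5,[-2,2,14],[0,0,0]],
  ],
)

```text
time: 26.62
tool_pos: [0.4454, -0.0406, 0.1569]
ee_rot: [3.139, -0.004, 0.143]
wrist_force: [0.8, 0.4, 0.2]
width: 0.0647
```

```bash
python3 avg.py; python3 placed.py w15 motor
```

```text
[ 0.4438 -0.0379  0.1577  0.1466] [0.001  0.0007 0.0038 0.0005] 0.0652 26.9 [-0.21 -0.14  1.69 -0.    1.59  1.21]
motor 0.005 0.9 1817 [ 0.4628 -0.0589  0.1166] off mm [1.5 0.1] 0.098
motor 0.012 0.9 1817 [ 0.4632 -0.0578  0.1222] off mm [1.9 1.2] 0.121
```

>>> play_rows(
  rows=[
    [6.5,[2,30,3],[0,0,0]],
    [6.5,[2,30,3],[0,0,0]],
    [6.5,[2,30,3],[0,0,0]],
    [6.5,[2,30,3],[0,0,0]],
    [6.5,[2,30,3],[0,0,0]],
    [6.5,[2,30,3],[0,0,0]],
    [6.5,[2,30,3],[0,0,0]],
    [6.5,[2,30,3],[0,0,0]],
  ],
)

```text
time: 27.63
tool_pos: [0.4619, 0.2664, 0.1816]
ee_rot: [-3.14, 0.003, 0.151]
wrist_force: [-0.2, -0.8, 0.3]
width: 0.0649
```

>>> play_rows(
  rows=[
    [6.5,[10,3.5,0],[0,0,0]],
    [6.5,[10,3.5,0],[0,0,0]],
    [6.5,[10,3.5,0],[0,0,0]],
    [6.5,[10,3.5,0],[0,0,0]],
    [6.5,[10,3.5,0],[0,0,0]],
  ],
)

```text
time: 28.05
tool_pos: [0.5627, 0.2955, 0.1802]
ee_rot: [3.14, 0.006, 0.145]
wrist_force: [-0.8, 0.4, -1.5]
width: 0.0648
```

```bash
python3 avg.py; python3 objs.py w16 slide_case
```

```text
[0.5619 0.2958 0.183  0.1453] [0.0001 0.0002 0.001  0.0002] 0.0649 28.3 [ 0.4   0.28  1.19 -0.    1.67  1.82]
slide_case 0.66 2330 [ 0.6442  0.3044 -1.4301] 0.032
tcp [0.562  0.2963 0.1846]
```

View pics/w16_ov.png

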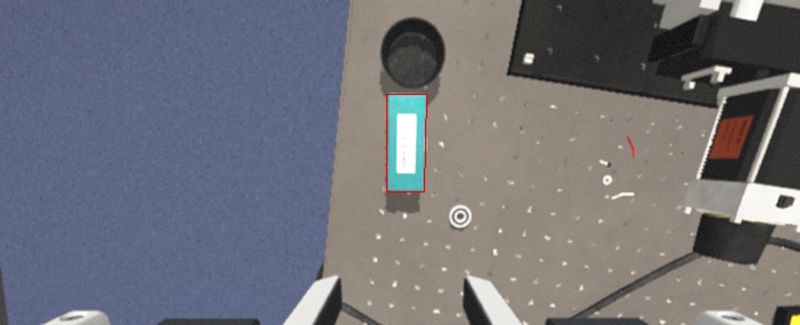

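The motor is placed about 2 mm off centre. The slide box fit at overlay (406,143) is tight, with yaw matching the jaws. Moving over it.

>>> play_rows(
  rows=[
    [6.5,[4,0.8,-3],[0,0,0]],
    [6.5,[8,0.8,-6],[0,0,0]],
    [6.5,[8,0.8,-9],[0,0,0]],
    [6.5,[8,0.8,-9],[0,0,0]],
    [6.5,[8,0.8,-9],[0,0,0]],
    [6.5,[8,0.8,-9],[0,0,0]],
  ],
)

```text
time: 28.9
tool_pos: [0.6423, 0.3049, 0.0954]
ee_rot: [-3.141, -0.001, 0.146]
wrist_force: [0.4, 0.4, 1.0]
width: 0.0653
```

```bash
python3 avg.py; python3 objs.py w17 slide_case
```

```text
[0.6432 0.3054 0.0977 0.1464] [0.0002 0.0001 0.0004 0.    ] 0.0646 29.1 [ 0.36  0.48  1.09 -0.    1.56  1.79]
slide_case 0.72 3474 [ 0.6433  0.3043 -1.4327] 0.032
tcp [0.6429 0.305  0.096 ]
```

>>> play_rows(
  rows=[
    [6.5,[0,-0.1,-3.5],[0,0,0]],
    [6.5,[0,-0.1,-6.5],[0,0,0]],
    [6.5,[0,-0.1,-8],[0,0,0]],
    [6.5,[0,-0.1,-8.6],[0,0,0]],
    [6.5,[0,-0.1,-8.6],[0,0,0]],
    [6.5,[0,-0.1,-8.6],[0,0,0]],
  ],
)

```text
time: 29.75
tool_pos: [0.6433, 0.3039, 0.009]
ee_rot: [-3.141, -0.002, 0.146]
wrist_force: [0.6, 0.5, 0.3]
width: 0.0649
```

>>> play_rows(
  rows=[
    [2,[0,0,0],[0,0,0]],
    [2,[0,0,0],[0,0,0]],
    [2,[0,0,0],[0,0,0]],
    [2,[0,0,0],[0,0,0]],
    [2,[0,0,0],[0,0,0]],
    [2,[0,0,0],[0,0,0]],
  ],
)

```text
time: 30.25
tool_pos: [0.6429, 0.3038, 0.0085]
ee_rot: [-3.141, -0.001, 0.146]
wrist_force: [-0.2, 1.4, 2.0]
width: 0.0341
```

```bash
python3 avg.py
```

```text
[0.643  0.3038 0.0086 0.1458] [0. 0. 0. 0.] 0.034 30.5 [0.36 0.54 1.19 0.   1.41 1.79]
```

>>> play_rows(
  rows=[
    [2,[0,0,2],[0,0,0]],
    [2,[0,0,6],[0,0,0]],
    [2,[-4,0,9],[0,0,0]],
    [2,[-8,0,11],[0,0,0]],
    [2,[-12,-2,12],[0,0,0]],
    [2,[-16,-4,12],[0,0,0]],
    [2,[-19,-7,12],[0,0,0.05]],
    [2,[-19,-11,12],[0,0,0.05]],
  ],
)

```text
time: 31.17
tool_pos: [0.4509, 0.2052, 0.1274]
ee_rot: [-3.14, 0.002, 0.203]
wrist_force: [1.5, 0.0, -0.5]
width: 0.0338
```

>>> play_rows(
  rows=[
    [2,[0,-32,0],[0,0,0]],
    [2,[0,-32,0],[0,0,0]],
    [2,[0,-32,0],[0,0,0]],
    [2,[0,-32,0],[0,0,0]],
    [2,[0,-32,0],[0,0,0]],
    [2,[0,-32,0],[0,0,0]],
    [2,[0,-32,0],[0,0,0]],
    [2,[0,-32,0],[0,0,0]],
  ],
)

```text
time: 31.83
tool_pos: [0.4543, -0.1193, 0.1272]
ee_rot: [3.141, 0.001, 0.193]
wrist_force: [0.1, -0.8, -0.1]
width: 0.0338
```

>>> play_rows(
  rows=[
    [2,[2.5,-3,0],[0,0,0]],
    [2,[2.5,-3,0],[0,0,0]],
    [2,[2.5,-3,0],[0,0,0]],
    [2,[2.5,-3,0],[0,0,0]],
    [2,[2.5,-3,0],[0,0,0]],
  ],
)

```text
time: 32.25
tool_pos: [0.4798, -0.145, 0.1275]
ee_rot: [-3.141, 0.001, 0.197]
wrist_force: [-0.1, -0.2, -0.7]
width: 0.0338
```

```bash
python3 avg.py
```

```text
[ 0.4801 -0.145   0.1281  0.1973] [0.0001 0.0001 0.0001 0.0001] 0.0337 32.5 [-0.41  0.01  1.61 -0.    1.53  0.97]
```

>>> play_rows(
  rows=[
    [2,[0.75,-1.8,-2],[0,0,0]],
    [2,[0.75,-1.8,-5],[0,0,0]],
    [2,[0.75,-1.8,-8],[0,0,0]],
    [2,[0.75,-1.8,-8],[0,0,0]],
    [2,[0.75,-1.8,-8],[0,0,0]],
    [2,[0.75,-1.8,-8],[0,0,0]],
  ],
)

```text
time: 33.0
tool_pos: [0.4887, -0.1641, 0.0494]
ee_rot: [3.14, -0.002, 0.196]
wrist_force: [-0.3, -0.8, -0.6]
width: 0.0338
```

```bash
python3 avg.py
python3 - <<'E'
from fit import *
s=snapshot("wrist");z=get_obs()["tool_pos"][2]-.0086
for d in silhouettes("wrist","slide_case")[:1]:
    q,e=fit(s,"slide_case",d["mask"],[.487,-.163,-1.38],z);print(d["confidence"],d["mask"].sum(),q.round(4),round(e,3))
E
```

```text
[ 0.4893 -0.1645  0.0502  0.1961] [0.0002 0.0001 0.0003 0.0001] 0.0337 33.2 [-0.43  0.09  1.68 -0.    1.36  0.94]
0.66 6481 [ 0.4905 -0.1643 -1.388 ] 0.238
```

>>> play_rows(
  rows=[
    [2,[-0.2,0.12,-1.2],[0,0,0]],
    [2,[-0.2,0.12,-2.2],[0,0,0]],
    [2,[-0.2,0.12,-3],[0,0,0]],
    [2,[-0.2,0.12,-3.5],[0,0,0]],
    [2,[-0.2,0.12,-3.65],[0,0,0]],
    [2,[-0.2,0.12,-3.65],[0,0,0]],
    [2,[-0.2,0.12,-3.65],[0,0,0]],
  ],
)

```text
time: 33.93
tool_pos: [0.4852, -0.1626, 0.0132]
ee_rot: [-3.141, 0.002, 0.196]
wrist_force: [-5.4, 2.0, 11.9]
width: 0.0342
```

```bash
python3 avg.py
```

```text
[ 0.4852 -0.1626  0.0132  0.1959] [0. 0. 0. 0.] 0.0338 34.2 [-0.43  0.13  1.72 -0.    1.29  0.94]
```

Seated at the expected height. Release, rise and back off to look at all four.

>>> play_rows(
  rows=[
    [5.6,[0,0,0],[0,0,0]],
    [5.6,[0,0,0],[0,0,0]],
    [5.6,[0,0,0],[0,0,0]],
    [5.6,[0,0,0],[0,0,0]],
    [5.6,[0,0,3],[0,0,0]],
    [5.6,[0,0,7],[0,0,0]],
    [5.6,[0,0,11],[0,0,0]],
    [5.6,[-5,-4,16],[0,0,0]],
  ],
)

```text
time: 34.85
tool_pos: [0.4635, -0.1813, 0.15]
ee_rot: [3.142, -0.006, 0.201]
wrist_force: [0.9, -1.2, 0.4]
width: 0.0561
```

>>> play_rows(
  rows=[
    [5.6,[-5,-6,2],[0,0,0]],
    [5.6,[-5,-6,2],[0,0,0]],
    [5.6,[-5,-6,2],[0,0,0]],
    [5.6,[-5,-6,2],[0,0,0]],
    [5.6,[-5,-6,2],[0,0,0]],
    [5.6,[-5,-6,2],[0,0,0]],
  ],
)

```text
time: 35.35
tool_pos: [0.4103, -0.242, 0.1655]
ee_rot: [-3.139, 0.001, 0.197]
wrist_force: [-0.2, -0.1, 1.4]
width: 0.056
```

```bash
python3 avg.py; python3 placed.py w18 tin objective motor slide_case
python3 - <<'E'
from fit import *
s=snapshot("wrist");im=s["pixels"][:,:,::-1].copy()
N=dict(tin=[.4676,-.2826,.2],objective=[.5103,-.3953,.2],motor=[.4613,-.059,.145],slide_case=[.4876,-.163,-1.38])
for n,q in N.items():
    p=cv2.convexHull(np.r_[poly(s,SH[n],q,.005),poly(s,SH[n],q,.005+H[n])].astype(np.float32))
    cv2.polylines(im,[p.round().astype(int)],True,(0,0,255),1)
cv2.imwrite("pics/w18o.png",cv2.resize(im[:250],None,fx=1.25,fy=1.25,interpolation=cv2.INTER_CUBIC))
t=snapshot("top")
for n in("tape","lens_ring"):
    for d in silhouettes("top",n)[:1]: print(n,*hull_rect(t,d["mask"],H[n]))
E
```

```text
[ 0.4105 -0.2422  0.166   0.1977] [0.0001 0.0002 0.0003 0.0002] 0.0558 35.6 [-0.65 -0.06  1.6   0.    1.61  0.72]
tin 0.005 0.68 2364 [ 0.4661 -0.2826  0.2496] off mm [-1.5  0. ] 0.013
tin 0.012 0.68 2364 [ 0.4665 -0.2812  0.2832] off mm [-1.1  1.4] 0.032
objective 0.005 0.9 1033 [ 0.5076 -0.3919  0.2514] off mm [-2.7  3.4] 0.17
objective 0.012 0.9 1033 [ 0.5079 -0.3887  0.0839] off mm [-2.4  6.6] 0.218
motor 0.005 0.85 2487 [ 0.459  -0.057   0.1011] off mm [-2.3  2. ] 0.084
motor 0.012 0.85 2487 [ 0.4588 -0.0617  0.1695] off mm [-2.5 -2.7] 0.119
slide_case 0.005 0.72 2971 [ 0.4861 -0.1623 -1.3762] off mm [-1.5  0.7] 0.045
slide_case 0.012 0.72 2971 [ 0.4863 -0.1648 -1.3726] off mm [-1.3 -1.8] 0.078
tape [424.1  68.5] [64.8 64.6] 6.1
lens_ring [ 572.7 -223.4] [26.6 25.3] -40.6
```

View pics/w18o.png

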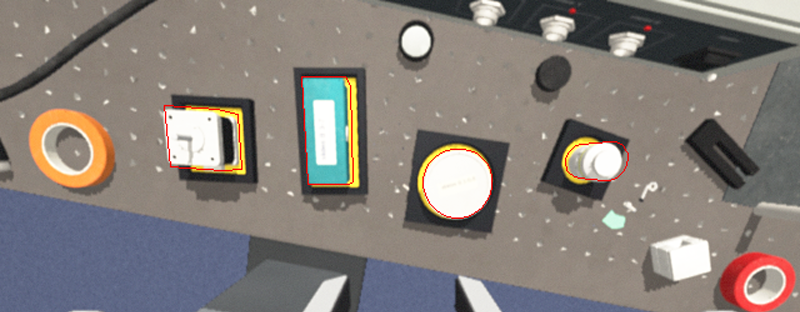

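All four sit in their nests and match the drawn outlines. The tape (70,148) and lens ring (416,40) haven't moved. Handing in.

```bash
python3 -c "
from bench import *
print(close_job())"
```

```text
the job is handed in; nothing more can be done
None
```

The tin, objective, motor and slide box are each in their own nest, and I handed the job in at about 36 s of the 128 s allowed. The handover returned no verdict.

| Spare | Offset from pocket centre, last wrist picture (limit 10 mm) |
|---|---|
| Tin | about 1.5 mm |
| Slide box | about 1.7 mm |
| Motor | about 3 mm |
| Objective | about 4.3 mm |

- **Height and tilt:** For all four, the fit on the pocket floor beat a fit 7 mm higher, at rim level. Each lowering stopped within about 1 mm of the expected floor height, with about 11–13 N upward. In the last picture all four look upright.
- **Weaker fits:** The objective's fit was poor because it tapers and my model is a plain cylinder. The motor's fit was only fair and moved by about 4 mm between two views. An earlier check of the objective failed because the network outlined its nest instead.
- **Bystanders:** The overhead camera puts the tape about 1 mm and the lens ring about 3 mm from where it first saw them. That is within measuring error, and the gripper did not go near either at table height.
- **Gripper:** It was open and clear, about 0.17 m above the table, when I handed in.

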